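# Set the curing lamp's timer and start it

### The arm

A 6-joint arm with a two-finger parallel gripper is mounted at the origin on the work surface. World frame = base frame: x ahead of the robot, y to its left, z up, the work surface at z = 0. Lengths are in m, angles in rad, forces in N, time in s.
With the tool pointing down it reaches from about 0.425 to 0.95 m from the base axis. Payload 3.5 kg.
Tool frame: the origin (TCP) lies at the very end of the fingers, on their centre line; the grasp point (between the pads) lies 19 mm behind it; y points along the fingers, z is the direction in which the jaws open and shut, and the axes are right-handed (so a half turn about y gives the same grasp; the last joint's range is limited). The gripper opens to 85 mm and grips with 20 to 120 N. Pads are 22 mm wide; open, the fingers measure 114 mm over their backs; the gripper's body (76 mm by 85 mm) begins 54 mm behind the grasp point. The pads swing forward as they close: fully open they stand 13 mm farther back than shut.
Start: joints at [-1.481, 0.286, 1.577, -0, 1.279, -0.15], TCP at [0.16, -0.656, 0.231] pointing down, gripper open.
Joint ranges: [-2.77, 2.77], [-0.9, 2.22], [0.21, 2.48], [-1.53, 4.67], [0.24, 2.81], [-2.84, 2.84]. Speed limits (rad/s): [2.79, 2.79, 3.14, 3.14, 3.14, 3.14].

### API

Orientations are given as a unit quaternion [x, y, z, w].
In Python, from plant import ctrl gives the robot as it stands. The module is installed in compiled form; this text tells all that it offers.
- The arm moves only by the tool jog_arm, never from a script. Its argument "deltas" is a list of rows, each a list of 3 entries, a list of its own where there are three numbers: the turn, a rotation vector about the tool's x, y, z in rad, then the shift along the tool's x, y, z in m, then the opening, from 0 (shut) to 1 (fully open). In form: [[[wx, wy, wz], [dx, dy, dz], gripper], ...]. A call has 1 to 10 rows; each row is the pose to reach, as a shift and turn from the pose measured when the call began, along the tool's axes at that moment; what a row does not reach only later rows make up. A row lasts 1/12 s, in which the tool goes at most 41.7 mm and 7.16 degrees, less where a joint would pass 70% of its speed; a pose out of reach is approached as far as the arm can. A call with a gripper value outside its range is refused whole. The fingers move at their own pace and stop on an object; "force" is the grip in N (left out, the last holds). Time passes only in rows, so rows that repeat a pose let the fingers close. It gives the time, the measured TCP pose, the force and the opening at its end, in the units of the state.
- ctrl.get_state(): the state, without advancing time (a new reading comes with each control period).
- ctrl.read_camera(name): name is "side" or "top"; returns a dict with "pixels" (384x512x3 uint8, blue, green, red), "range_z" (384x512 float32, m along the optical axis (not along the pixel's ray), 0 where there is no reading), "fx", "fy", "cx", "cy" (pixels), "T" (4x4, takes a point from camera to world coordinates). Camera axes: x right, y up, looking along -z (the intrinsics and any distortion apply to the point x, -y, -z); pixel columns grow to the right and rows downward; lengths in m; the calibration is good to about 2 mm. A picture is of the moment at which its call begins.
- ctrl.sign_off(): hands the job in, once; it reports no verdict.
The state is a dict: "time": time; "qpos": joint angles; "dq": joint speeds; "joint_efforts": joint torques, N m; "eef_pos": TCP position; "tcp_rot": TCP orientation; "contact_force": force on the tool from outside, world axes, zero at the start; "wrist_torque": the same for the moment, N m; "opening": opening from 0.0 (shut) to 1.0 (fully open).
Only numpy, scipy, OpenCV 4.12 (cv2) and the standard library are available. Lean on these libraries where they do the work, as an engineer would, in place of code of your own. Each camera call takes 0.05 s, during which the arm holds its last target.

### The job

The two pendants under the curing lamp are ready to be hardened. With a fingertip on the knurled timer dial on top of the lamp, turn it clockwise until it has clicked in with its white pointer at the three-dot mark; then press the green start button fully down with a fingertip and let it come back up. Only touch and push: do not put the fingers around the dial to pinch it, do not lift, tilt or shift the lamp, and leave the pendants, the glue bottle and the bead tub where they are.

Things in the scene. Friction and masses are not known exactly. Their poses are not given: they have to be found in the camera images.
- lamp: Resin curing lamp, loose on the table (about 1 kg): white arch 190 mm deep (x), 240 mm wide (y), 105 mm high, open through at its front (-x, roughly towards the robot) and back. Origin: centre of its underside, z = 0 on the table, z up. On its flat light-grey deck (z = 105 mm) stand only the dial, axis at x = -22, y = +52 mm, and the start button, centre at x = -22, y = -70 mm.
- timer_top (a point): Centre of the timer dial's flat top, on its upright axis, 121 mm above the table. Dial: dark-grey rubber-coated disc, 64 mm across, 16 mm high, knurled rim, on the deck. The point turns with it: z up, x along the white pointer line on its top. A fingertip pressed on the top near the rim (6 to 15 N) and moved round the axis carries the dial with it.
- timer (a joint): Angle of the dial (rad), growing clockwise from above. Clicks: 0 off (ring mark), 0.524 one dot, 1.047 two, 1.571 three, 2.094 four. Pointer seen from above in the lamp's frame: 60 deg left of +x at off, 30 deg right of +x at three dots. Starts at off, one or two. About 0.035 N m leaves a click; past half-way it snaps into the next and stays. Dark dots on the deck, 42 to 70 mm from the axis.
- start (a joint): Travel of the start button in m: 0 = up, 0.0045 = fully down; it is sprung: moves from about 1.4 N, fully down at about 4.6 N, and comes back up when left.
- start_top (a point): Centre of the top face of the round green start button, 31 mm across, standing 7.5 mm above the deck when up (112 mm above the table); z up. The point goes down with the button.
- pendant_a_mid (a point): Centre of a pink round brass pendant, 34 mm across, 6 mm thick, lying loose on the lamp's floor under the arch. Leave alone.
- pendant_b_mid (a point): Centre of a teal round brass pendant of the same size, lying loose on the lamp's floor. Leave alone.
- glue_mid (a point): A white glue bottle with a yellow band and a thin nozzle, 48 mm across, 145 mm high, standing loose on the table beside the lamp; the point lies on its axis, 70 mm above its foot, its z axis along the bottle. Leave alone.
- tub_mid (a point): A round pink bead tub with a ribbed lid, 70 mm across, 45 mm high, standing loose beside the lamp, on the side away from the bottle; the point lies at its centre, 22.5 mm above its foot. Leave alone.

How it is judged:
On the way, in this order (a step that is already met when the one before it is completed fails the run):
1. the dial has clicked in at three dots, the start button still up (value of joint timer between 1.45 and 1.69 rad and value of joint start below 0.001 m), for 0.3 s.
2. the start button is pressed down, the dial at three dots (value of joint start above 0.0036 m and value of joint timer between 1.45 and 1.69 rad), for 0.05 s.
At the end, for the whole second after the job is handed in: The dial rests in the three-dot click (within 7 degrees), the start button is up again, the lamp stands at rest within 20 mm of where it was, flat on the table, and the pendants (25 mm), glue bottle and bead tub (20 mm) are where they were (all of step 1 and linear speed of lamp below 0.02 m/s and distance of each of lamp, glue_mid, tub_mid from where it was at the start of the episode below 0.02 m and angle between lamp's own z axis and vertical below 0.05 rad and distance of each of pendant_a_mid, pendant_b_mid from where it was at the start of the episode below 0.025 m); the robot touches nothing.
It fails at once if the fingers are put round the dial to pinch it (the grasp point comes within 22 mm of its axis and lower than 9 mm above its top) (horizontal distance between the grasp point and timer_top below 0.022 m and z of the grasp point in the frame of timer_top below 0.009 m).
It fails at once if the lamp is lifted or tipped (height (world z) of lamp above 0.01 m or angle between lamp's own z axis and vertical above 0.08 rad).
It fails at once if the lamp is shifted by more than 20 mm (distance of lamp from where it was at the start of the episode above 0.02 m).
It fails at once if a pendant, the glue bottle or the bead tub is shifted, tipped or lifted (distance of any of pendant_a_mid, pendant_b_mid from where it was at the start of the episode above 0.025 m or distance of any of glue_mid, tub_mid from where it was at the start of the episode above 0.02 m or angle between glue_mid's own z axis and vertical above 0.3 rad).
It also fails if it takes over 51 s, if anything falls off the work surface, if the arm or the gripper's body presses on something with over 40 N, if the wrist force passes 120 N, or if a joint passes its speed limit or range.

## Working session

There is one attempt and no reset: what is moved stays moved. The work goes in short steps, Python scripts to look and compute and a tool call to move; the robot and the scene stay as the last step left them, time stands still between calls to the robot, and variables do not carry over. Pictures are saved under pics/ and viewed, and the job is handed in when it is done.

Besides the shell and the picture viewer there is one more tool, called after "Request:" as a command line: name --argument value ..., lists and objects as JSON in quotes. jog_arm: Moves the arm, as the interface text tells. Its arguments: {"type":"object","properties":{"deltas":{"type":"array","items":{"type":"array"}},"force":{"type":"number"}},"required":["deltas"]}

```bash
mkdir -p pics; python3 - <<'E'
from plant import ctrl
import cv2
s=ctrl.get_state()
for k,v in s.items(): print(k,v)
for n in("side","top"):
    c=ctrl.read_camera(n); cv2.imwrite(f"pics/{n}0.png",c["pixels"]); print(n,c["fx"],c["fy"],c["cx"],c["cy"],c.keys()); print(c["T"])
    import numpy as np; np.savez(f"{n}0.npz",**c)
E
```

```text
time 0.0
qpos [-1.48102375e+00  2.87237609e-01  1.57817948e+00 -1.93656569e-05
  1.27857471e+00 -1.49970998e-01]
dq [ 0.0006762   0.00092437 -0.00031483  0.00166584 -0.00055561 -0.00011566]
joint_efforts [-1.14222104e-03 -4.05983484e+01 -2.92626625e+01 -1.29169603e-04
  5.94483427e-03 -2.61207189e-08]
eef_pos [ 0.16026514 -0.65502574  0.22989785]
tcp_rot [-0.08454223  0.70287987 -0.70118378  0.08458019]
contact_force [ 0.14313936 -0.01211533 -0.14834596]
wrist_torque [ 0.01626659  0.03742145 -0.01367155]
opening 0.9998009564031776
side 411.3765248139504 411.3765248139504 256.88123725214814 193.5562094094053 dict_keys(['pixels', 'range_z', 'fx', 'fy', 'cx', 'cy', 'T'])
[[-0.94919193  0.20780075 -0.2363335   0.41639444]
 [-0.31421435 -0.667415    0.67514929  0.67449197]
 [-0.017436    0.71510564  0.69879891  0.75725242]
 [ 0.          0.          0.          1.        ]]
top 428.07654621653205 428.07654621653205 257.94409265229984 187.38024342348342 dict_keys(['pixels', 'range_z', 'fx', 'fy', 'cx', 'cy', 'T'])
[[-0.04102293  0.97512264 -0.21783699  0.43157857]
 [-0.99915256 -0.04076874  0.00566318  0.06202947]
 [-0.00335865  0.2178847   0.97596874  0.99888463]
 [ 0.          0.          0.          1.        ]]
```

View pics/side0.png

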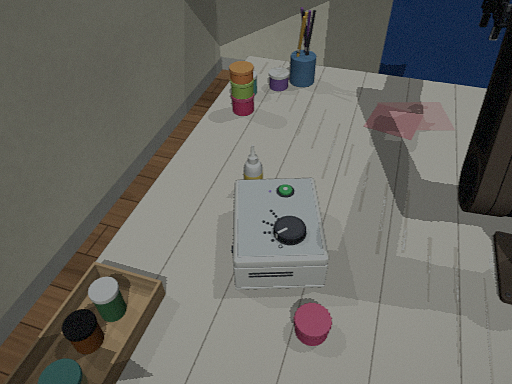

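View pics/top0.png

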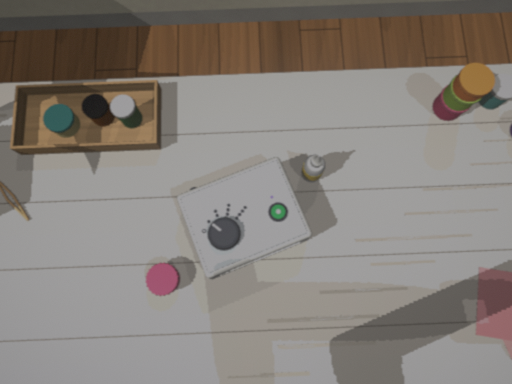

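```bash
cat > h.py <<'E'
import numpy as np, cv2
def ray(c,u,v,z):
    T=c["T"]; d=T[:3,:3]@np.array([(u-c["cx"])/c["fx"],-(v-c["cy"])/c["fy"],-1.0]); o=T[:3,3]
    return o+d*(z-o[2])/d[2]
def proj(c,p):
    q=np.linalg.inv(c["T"])@np.append(p,1); return np.array([c["fx"]*q[0]/-q[2]+c["cx"], c["fy"]*-q[1]/-q[2]+c["cy"]])
E
python3 - <<'E'
from h import *
for n in("top","side"):
    c=np.load(f"{n}0.npz"); im=c["pixels"]; hsv=cv2.cvtColor(im,cv2.COLOR_BGR2HSV)
    roi=(slice(150,280),slice(170,320)) if n=="top" else (slice(165,290),slice(220,340))
    def blobs(m,z,name,lo=40):
        mm=np.zeros(m.shape,np.uint8); mm[roi]=m[roi]*255
        k,l,st,ce=cv2.connectedComponentsWithStats(mm)
        for i in range(1,k):
            if st[i,4]>=lo: print(n,name,ce[i].round(1),st[i,4],ray(c,*ce[i],z).round(4))
    blobs((hsv[...,0]>50)&(hsv[...,0]<85)&(hsv[...,1]>120),0.1125,"green",15)
    blobs(hsv[...,2]<85,0.121,"dark")
    blobs(hsv[...,2]<95,0.105,"dots",3)
    cr=im[roi]; cv2.imwrite(f"pics/{n}0z.png",cv2.resize(cr,None,fx=5 if n=="top" else 4.5,fy=4.5,interpolation=cv2.INTER_CUBIC) if 0 else cv2.resize(cr,None,fx=4.5,fy=4.5,interpolation=cv2.INTER_CUBIC))
E
```

```text
top green [278.  211.1] 101 [0.5767 0.0171 0.1125]
top dark [277.3 212.5] 66 [0.5725 0.019  0.121 ]
top dark [224.7 233.8] 752 [0.5329 0.1291 0.121 ]
top dots [307.7 177.1] 71 [ 0.6492 -0.0509  0.105 ]
top dots [312.5 191. ] 4 [ 0.6183 -0.0592  0.105 ]
top dots [277.5 212.1] 90 [0.576  0.0177 0.105 ]
top dots [227.7 209.3] 3 [0.5862 0.1228 0.105 ]
top dots [224.6 233.6] 795 [0.5351 0.1306 0.105 ]
top dots [236. 218.] 5 [0.567  0.1057 0.105 ]
top dots [170.8 262.6] 5 [0.4799 0.2427 0.105 ]
top dots [176.3 269.7] 3 [0.4652 0.2313 0.105 ]
top dots [178.4 276.1] 12 [0.4521 0.2271 0.105 ]
top dots [215.8 275.9] 13 [0.4493 0.1507 0.105 ]
side green [285.  189.7] 101 [0.5777 0.0208 0.1125]
side dark [284.5 192.9] 67 [0.5738 0.0396 0.121 ]
side dark [289.5 230. ] 757 [0.5353 0.1404 0.121 ]
side dark [270.8 272.7] 71 [0.5413 0.2509 0.121 ]
side dark [270.9 275.6] 69 [0.5392 0.2568 0.121 ]
side dots [244.5 173.1] 28 [ 0.6874 -0.0134  0.105 ]
side dots [284.6 192.8] 76 [0.5776 0.0231 0.105 ]
side dots [270.8 210.4] 5 [0.5916 0.0851 0.105 ]
side dots [274.3 214.6] 12 [0.5807 0.0947 0.105 ]
side dots [289.4 230.1] 773 [0.5384 0.1272 0.105 ]
side dots [263.2 221.2] 6 [0.5979 0.1199 0.105 ]
side dots [267.  222.5] 6 [0.589  0.1211 0.105 ]
side dots [264.3 232. ] 7 [0.5866 0.1479 0.105 ]
side dots [269.1 232.1] 8 [0.5769 0.1452 0.105 ]
side dots [272.3 239.9] 9 [0.5646 0.1629 0.105 ]
side dots [231.8 248.8] 13 [0.6353 0.209  0.105 ]
side dots [280.8 246.5] 6 [0.5435 0.174  0.105 ]
side dots [270.2 274.1] 167 [0.5446 0.2435 0.105 ]
side dots [319. 287.] 3 [0.451  0.2434 0.105 ]
side dots [255. 289.] 3 [0.5616 0.2831 0.105 ]
side dots [287. 288.] 3 [0.5063 0.2632 0.105 ]
```

View pics/top0z.png

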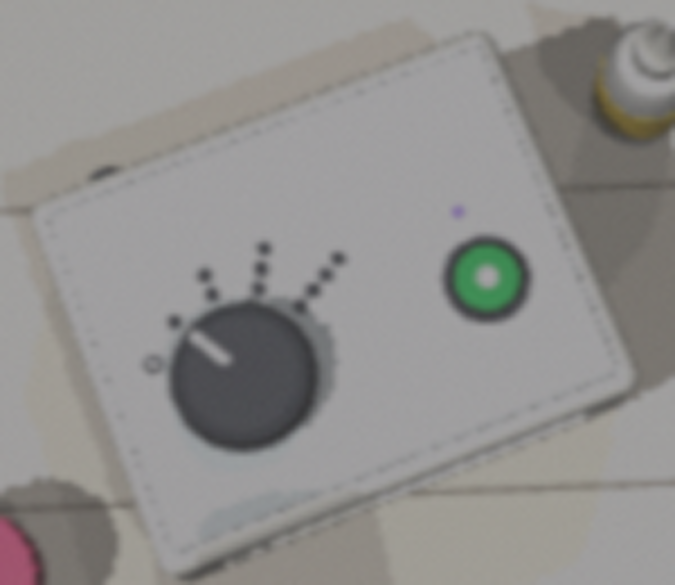

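View pics/side0z.png

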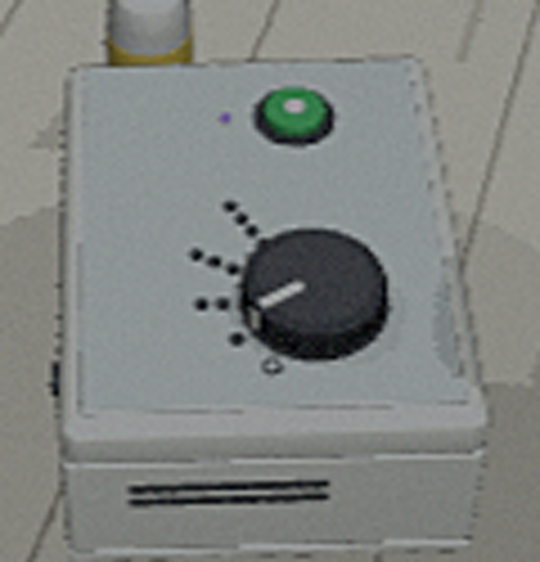

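```bash
cat >> h.py <<'E'
from scipy.spatial.transform import Rotation as Rn
def pose():
    from plant import ctrl
    s=ctrl.get_state(); return s,np.array(s["eef_pos"]),Rn.from_quat(s["tcp_rot"])
def to(p,xdir=None):
    """tool-axis shift to world p, and rotvec to a straight-down tool with tool x at world heading xdir(deg)"""
    s,e,R=pose(); d=R.inv().apply(np.array(p)-e); 
    a=np.deg2rad(xdir) if xdir is not None else np.arctan2(*R.as_matrix()[:2,0][::-1])
    x=np.array([np.cos(a),np.sin(a),0]); y=np.array([0,0,-1.]); Rt=np.stack([x,y,np.cross(x,y)],1)
    return d.round(4),(R.inv()*Rn.from_matrix(Rt)).as_rotvec().round(4)
E
python3 - <<'E'
from h import *
s,e,R=pose(); print(R.as_matrix().round(3))
B=np.array([.577,.019])
for n,z in(("top",.121),("side",.121)):
    c=np.load(f"{n}0.npz"); g=c["pixels"].max(2)
    m=(g<100).astype(np.uint8); ctr=(224,233) if n=="top" else (289,230)
    k,l,st,ce=cv2.connectedComponentsWithStats(m); i=l[ctr[1]+5,ctr[0]+3]
    b=(l==i).astype(np.uint8)
    cn=max(cv2.findContours(b,0,1)[0],key=len); print(n,st[i],cv2.fitEllipse(cn))
    # expected silhouette given centre: least squares over hull of two circles
    pts=cn[:,0].astype(float)
    from scipy.optimize import least_squares
    # top-surface candidate: contour points far-side rays on z=.121, near-side on .105 -> take 0.113 centre minus parallax
    w=np.array([ray(c,*p,.121)[:2] for p in pts]); cen=w.mean(0)
    cam=c["T"][:3,3][:2]; v=(cam-cen)/np.linalg.norm(cam-cen)
    f=w[(w-cen)@v<0.005]  # far side: rim of top face
    r=least_squares(lambda q: np.hypot(*(f-q).T)-.032,cen); print(r.x.round(4), np.abs(r.fun).max().round(4))
    d=np.hypot(*(f-r.x).T); print("mean r",d.mean())
c=np.load("top0.npz"); T=c["T"]
for nm,u,v,z in(("btl",315,160,.12),("tub",162,279,.045)): print(nm,ray(c,u,v,z))
g=cv2.cvtColor(c["pixels"],cv2.COLOR_BGR2GRAY)
m=(g>120)&(np.hypot(*np.mgrid[-233:384-233,-224:512-224])<13); v,u=np.nonzero(m); 
d=ray(c,u.mean(),v.mean(),.121); print("pointer",d, len(u))
E
```

```text
[[-0.971 -0.     0.238]
 [-0.238  0.002 -0.971]
 [-0.    -1.    -0.002]]
top [208 217  33  33 810] ((224.68829345703125, 233.63644409179688), (30.406702041625977, 32.90690612792969), 44.695343017578125)
[0.531  0.1256] 0.0187
mean r 0.032562498162473884
side [270 212  37  33 794] ((288.30450439453125, 229.24258422851562), (29.099082946777344, 36.35673904418945), 121.2398452758789)
[0.5421 0.1306] 0.0164
mean r 0.032345125713475885
btl [ 0.68245545 -0.06712785  0.12      ]
tub [0.4486887 0.2739322 0.045    ]
pointer [0.54623124 0.14453952 0.121     ] 21
```

```bash
python3 - <<'E'
from h import *
for n in("top","side"):
    c=np.load(f"{n}0.npz"); rz=c["range_z"]; v,u=np.mgrid[:384,:512]
    P=np.stack([(u-c["cx"])/c["fx"]*rz,-(v-c["cy"])/c["fy"]*rz,-rz],-1)@c["T"][:3,:3].T+c["T"][:3,3]
    dd=np.hypot(P[...,0]-.535,P[...,1]-.13)
    deck=(rz>0)&(dd>.045)&(dd<.055); print(n,"deckz",np.median(P[deck][:,2]))
    z0=np.median(P[deck][:,2])
    m=(dd<.045)&(P[...,2]>z0+.010); q=P[m]
    (cx,cy),r=cv2.minEnclosingCircle(q[:,:2].astype(np.float32)); print("dial",q.mean(0).round(4),cx,cy,r,m.sum())
    db=np.hypot(P[...,0]-.577,P[...,1]-.019); m=(db<.025)&(P[...,2]>z0+.004); q=P[m]; print("button",q.mean(0).round(4),m.sum())
E
```

```text
top deckz 0.1047174157205254
dial [0.5352 0.1329 0.1207] 0.5358561277389526 0.1333959698677063 0.03356874734163284 779
button [0.5762 0.0183 0.1119] 165
side deckz 0.10552369168471953
dial [0.5372 0.1355 0.1213] 0.5381661057472229 0.1321573406457901 0.034182339906692505 650
button [0.579 0.019 0.113] 110
```

Request:
jog_arm --deltas '[[[0,-0.12,0],[-0.03,0,-0.03],0],[[0,-0.24,0],[-0.06,0,-0.06],0],[[0,-0.36,0],[-0.09,0,-0.09],0],[[0,-0.48,0],[-0.12,0,-0.12],0],[[0,-0.6,0],[-0.15,0,-0.15],0],[[0,-0.72,0],[-0.18,0,-0.18],0],[[0,-0.84,0],[-0.21,0,-0.2],0],[[0,-0.96,0],[-0.24,0,-0.22],0],[[0,-1.08,0],[-0.27,0,-0.25],0],[[0,-1.2,0],[-0.3,0,-0.28],0]]' --force 40

```text
time: 0.93
eef_pos: [0.385, -0.3113, 0.2304]
tcp_rot: [-0.467, 0.531, -0.53, 0.468]
contact_force: [1.2, 0.3, 0.3]
opening: 0.003
```

```bash
python3 - <<'E'
from h import *
s,e,R=pose(); print(s["qpos"]); print(to([.525,.113,.16],330)); print(to([.54,-.1,.22],300))
E
```

```text
[-8.85889493e-01 -1.16249279e-01  2.00883699e+00  1.33930641e-03
  1.25119279e+00 -7.60704511e-01]
(array([-0.4384,  0.0714,  0.0858]), array([-8.0000e-04, -1.1728e+00, -2.6000e-03]))
(array([-0.2291,  0.0109,  0.1273]), array([-1.000e-04, -6.492e-01, -2.600e-03]))
```

Request:
jog_arm --deltas '[[[0,-0.12,0],[-0.04,0,0.01],0],[[0,-0.24,0],[-0.08,0,0.02],0],[[0,-0.36,0],[-0.12,0,0.03],0],[[0,-0.48,0],[-0.16,0.01,0.04],0],[[0,-0.6,0],[-0.2,0.02,0.05],0],[[0,-0.72,0],[-0.24,0.03,0.058],0],[[0,-0.84,0],[-0.28,0.04,0.066],0],[[0,-0.96,0],[-0.32,0.05,0.072],0],[[0,-1.08,0],[-0.36,0.06,0.078],0],[[0,-1.173,0],[-0.4,0.07,0.082],0]]'

```text
time: 1.77
eef_pos: [0.5159, 0.0751, 0.1612]
tcp_rot: [-0.683, 0.181, -0.181, 0.684]
contact_force: [1.2, 0.5, 0.2]
opening: 0.001
```

```bash
python3 - <<'E'
from h import *
s,e,R=pose(); print(e,s["contact_force"],to([.525,.113,.126],330))
E
```

```text
[0.51591167 0.07513063 0.16124536] [1.19836211 0.53891238 0.22956401] (array([-0.0108,  0.0353,  0.0373]), array([-0.0019,  0.0059, -0.0015]))
```

Request:
jog_arm --deltas '[[[0,0,0],[-0.005,0,0.018],0],[[0,0,0],[-0.011,0.01,0.037],0],[[0,0,0],[-0.011,0.02,0.037],0],[[0,0,0],[-0.011,0.03,0.037],0],[[0,0,0],[-0.011,0.035,0.037],0],[[0,0,0],[-0.011,0.035,0.037],0],[[0,0,0],[-0.011,0.035,0.037],0]]'

```text
time: 2.35
eef_pos: [0.5243, 0.1117, 0.1258]
tcp_rot: [-0.683, 0.182, -0.181, 0.684]
contact_force: [-0.6, -1.1, -0.2]
opening: 0.001
```

```bash
python3 - <<'E'
from h import *
from plant import ctrl
s,e,R=pose(); print(e,s["contact_force"],to([.525,.113,.121],330))
c=ctrl.read_camera("side"); cv2.imwrite("pics/s1.png",cv2.resize(c["pixels"][150:290,210:350],None,fx=4,fy=4,interpolation=2))
E
```

```text
[0.52428213 0.11174473 0.12582243] [-0.62915363 -1.14932734 -0.15751922] (array([0.    , 0.0048, 0.0014]), array([-0.0012,  0.0042, -0.0025]))
```

View pics/s1.png

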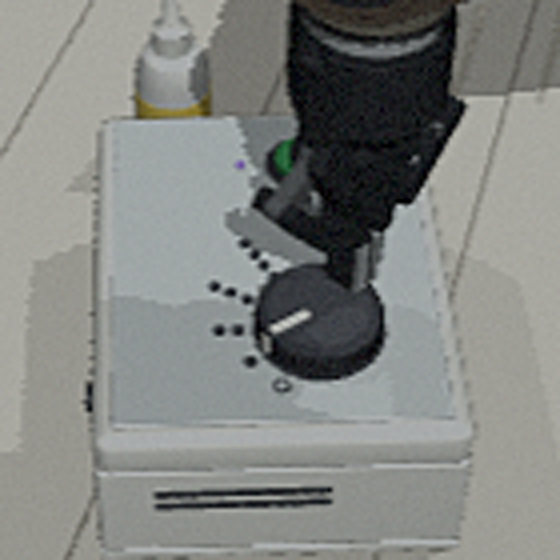

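Request:
jog_arm --deltas '[[[0,0,0],[0,0.003,0.001],0],[[0,0,0],[0,0.004,0.001],0],[[0,0,0],[0,0.005,0.001],0],[[0,0,0],[0,0.0055,0.001],0],[[0,0,0],[0,0.0055,0.001],0],[[0,0,0],[0,0.0055,0.001],0]]'

```text
time: 2.9
eef_pos: [0.5253, 0.1127, 0.1211]
tcp_rot: [-0.683, 0.182, -0.181, 0.684]
contact_force: [0.8, 0.2, 0.7]
opening: 0.005
```

Request:
jog_arm --deltas '[[[0,0,0],[0,0.001,0],0],[[0,0,0],[0,0.001,0],0],[[0,0,0],[0,0.001,0],0],[[0,0,0],[0,0.001,0],0]]'

```text
time: 3.23
eef_pos: [0.5256, 0.1126, 0.121]
tcp_rot: [-0.683, 0.182, -0.181, 0.684]
contact_force: [-1.1, -0.6, 5.6]
opening: 0.003
```

Request:
jog_arm --deltas '[[[0,0,0],[0,0.0015,0],0],[[0,0,0],[0,0.0018,0],0],[[0,0,0],[0,0.0018,0],0],[[0,0,0],[0,0.0018,0],0]]'

```text
time: 3.57
eef_pos: [0.5258, 0.1126, 0.1209]
tcp_rot: [-0.683, 0.181, -0.181, 0.684]
contact_force: [-5.0, -1.1, 8.8]
opening: -0.005
```

```bash
python3 - <<'E'
from h import *
s,e,R=pose(); print(e,s["contact_force"],s["wrist_torque"])
C=np.array([.536,.132]); r0=e[:2]-C; print(np.hypot(*r0),np.degrees(np.arctan2(*r0[::-1]))%360)
for a in range(4,66,4):
    t=-np.deg2rad(a); M=np.array([[np.cos(t),-np.sin(t)],[np.sin(t),np.cos(t)]])
    p=np.append(C+M@r0,e[2]); print(a,round(-t,3),R.inv().apply(p-e).round(4))
E
```

```text
[0.52575636 0.11258495 0.12090512] [-4.98150269 -1.12328917  8.84617173] [-0.14428192  0.75342432  0.02430542]
0.021951685668716713 242.18326665255017
4 0.07 [-0.0015  0.      0.    ]
8 0.14 [-0.0031  0.      0.0001]
12 0.209 [-0.0046  0.      0.0003]
16 0.279 [-0.0061  0.      0.0007]
20 0.349 [-0.0075  0.      0.0011]
24 0.419 [-0.009   0.      0.0016]
28 0.489 [-0.0104  0.      0.0022]
32 0.559 [-0.0117  0.      0.003 ]
36 0.628 [-0.013   0.      0.0038]
40 0.698 [-0.0143  0.      0.0047]
44 0.768 [-0.0154  0.      0.0057]
48 0.838 [-0.0165  0.      0.0067]
52 0.908 [-0.0176  0.      0.0079]
56 0.977 [-0.0185  0.      0.0091]
60 1.047 [-0.0194  0.      0.0103]
64 1.117 [-0.0201  0.      0.0117]
```

Request:
jog_arm --deltas '[[[0,0.07,0],[-0.0015,0.0018,0],0],[[0,0.14,0],[-0.003,0.0018,0],0],[[0,0.21,0],[-0.0046,0.0018,0.0003],0],[[0,0.28,0],[-0.006,0.0018,0.0007],0],[[0,0.35,0],[-0.0075,0.0018,0.0011],0],[[0,0.42,0],[-0.009,0.0018,0.0016],0],[[0,0.49,0],[-0.0104,0.0018,0.0022],0]]'

```text
time: 4.15
eef_pos: [0.5189, 0.1188, 0.1209]
tcp_rot: [-0.618, 0.342, -0.343, 0.619]
contact_force: [-3.2, -3.6, 7.3]
opening: -0.0
```

```bash
cat > chk.py <<'E'
from h import *
from plant import ctrl
import sys
s,e,R=pose(); print(e,s["contact_force"],s["wrist_torque"])
C=np.array([.536,.132]); r0=e[:2]-C; print(np.hypot(*r0),np.degrees(np.arctan2(*r0[::-1]))%360, "xhead",np.degrees(np.arctan2(*R.as_matrix()[:2,0][::-1]))%360)
c=ctrl.read_camera("side"); cv2.imwrite(f"pics/{sys.argv[1]}.png",cv2.resize(c["pixels"][150:290,210:350],None,fx=4,fy=4,interpolation=2))
for a in range(5,46,5):
    t=-np.deg2rad(a); M=np.array([[np.cos(t),-np.sin(t)],[np.sin(t),np.cos(t)]])
    p=np.append(C+M@(r0/np.hypot(*r0)*.022),e[2]); print(a,round(-t,3),R.inv().apply(p-e).round(4))
E
python3 chk.py s2
```

```text
[0.5189032  0.11879355 0.12092503] [-3.24081408 -3.63987422  7.27458074] [-0.51075401  0.41953791 -0.01400517]
0.02160349769302177 217.68434865318517 xhead 302.0497037400703
5 0.087 [-0.0019 -0.     -0.0005]
10 0.175 [-0.0038 -0.     -0.0004]
15 0.262 [-0.0057 -0.     -0.0002]
20 0.349 [-0.0076 -0.      0.0002]
25 0.436 [-0.0094 -0.      0.0007]
30 0.524 [-0.0112 -0.      0.0015]
35 0.611 [-0.0129 -0.      0.0023]
40 0.698 [-0.0145 -0.      0.0033]
45 0.785 [-0.0161 -0.      0.0045]
```

View pics/s2.png

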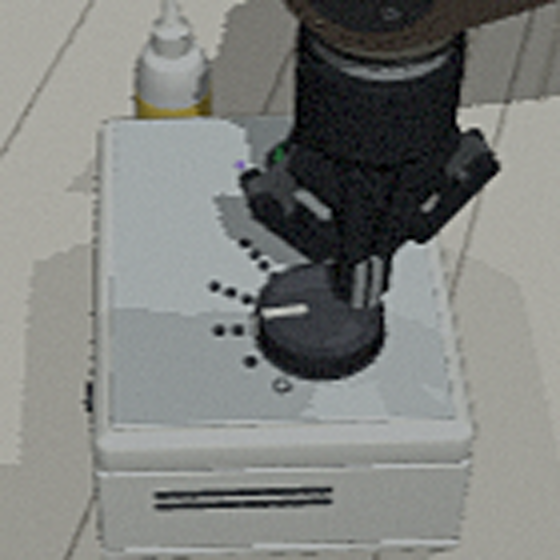

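The pointer (zoomed, around 258–305, 312) has come round almost to the two-dot row, and the lamp hasn't moved. I'll keep turning.

Request:
jog_arm --deltas '[[[0,0.087,0],[-0.0019,0.0018,-0.0003],0],[[0,0.175,0],[-0.0038,0.0018,-0.0003],0],[[0,0.262,0],[-0.0057,0.0018,-0.0002],0],[[0,0.349,0],[-0.0076,0.0018,0.0002],0],[[0,0.436,0],[-0.0094,0.0018,0.0007],0],[[0,0.524,0],[-0.0112,0.0018,0.0015],0],[[0,0.611,0],[-0.0129,0.0018,0.0023],0],[[0,0.611,0],[-0.0129,0.0018,0.0023],0]]'

```text
time: 4.87
eef_pos: [0.5146, 0.1316, 0.1209]
tcp_rot: [0.484, -0.513, 0.515, -0.486]
contact_force: [-3.3, -0.1, 8.2]
opening: -0.003
```

```bash
python3 chk.py s3
```

```text
[0.51462147 0.13158594 0.12093627] [-3.31307975 -0.12295113  8.22132086] [-0.09135253  0.4575372  -0.0893121 ]
0.021382543728257795 181.10956190880924 xhead 266.7197433962158
5 0.087 [-0.0019 -0.     -0.0007]
10 0.175 [-0.0038 -0.     -0.0006]
15 0.262 [-0.0057 -0.     -0.0003]
20 0.349 [-0.0076  0.      0.0001]
25 0.436 [-0.0094  0.      0.0007]
30 0.524 [-0.0111  0.      0.0015]
35 0.611 [-0.0128  0.      0.0024]
40 0.698 [-0.0144  0.      0.0034]
45 0.785 [-0.016   0.      0.0046]
```

View pics/s3.png

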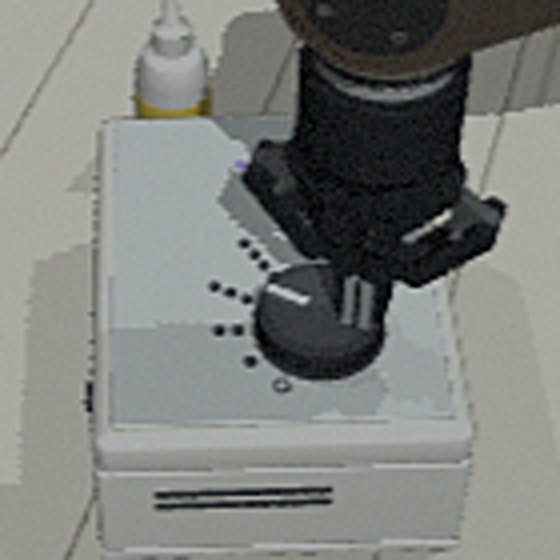

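```bash
python3 - <<'E'
from h import *
c=np.load("side0.npz")
a=ray(c,210+268/4,150+288/4,.121);b=ray(c,210+307/4,150+301/4,.121);d=a-b;print(a,b,np.degrees(np.arctan2(d[1],d[0])), "expect",20-30)
E
```

```text
[0.56549486 0.12719045 0.121     ] [0.54396021 0.12975246 0.121     ] -6.784666078146806 expect -10
```

Request:
jog_arm --deltas '[[[0,0,0],[0,-0.003,0],0],[[0,0,0],[0,-0.01,0],0],[[0,0,0],[0,-0.03,0],0],[[0,0,0],[0.02,-0.05,0],0],[[0,0,0],[0.06,-0.06,0],0],[[0,0,0],[0.1,-0.06,0],0],[[0,0,0],[0.12,-0.06,-0.05],0],[[0,0,0],[0.12,-0.06,-0.05],0]]'

```text
time: 5.58
eef_pos: [0.4544, 0.0128, 0.1789]
tcp_rot: [-0.486, 0.515, -0.514, 0.485]
contact_force: [-0.0, 0.5, -0.6]
opening: -0.002
```

```bash
python3 - <<'E'
from h import *
from plant import ctrl
s,e,R=pose(); print(e,s["contact_force"])
for n in("side","top"):
    c=ctrl.read_camera(n); np.savez(n+"4.npz",**c)
    im=c["pixels"][150:290,180:350]; cv2.imwrite(f"pics/{n}4.png",cv2.resize(im,None,fx=4,fy=4,interpolation=2))
E
```

```text
[0.45441055 0.01276403 0.17886059] [-0.02379272  0.47927526 -0.60637356]
```

View pics/side4.png

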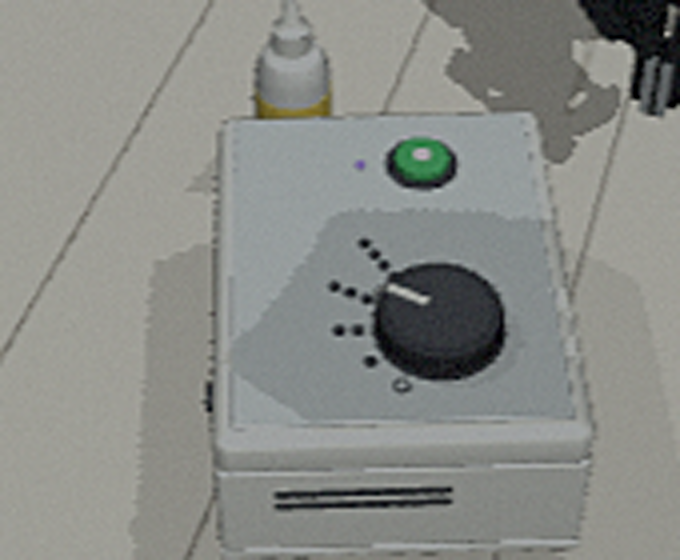

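View pics/top4.png

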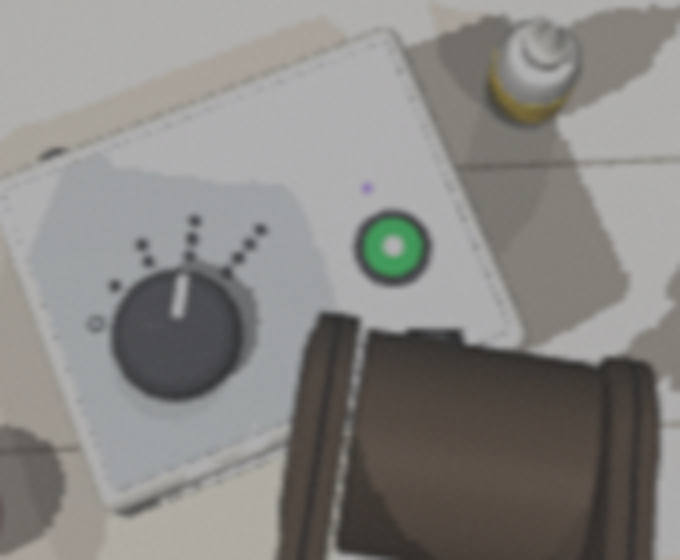

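Both views show the pointer on the three-dot row: the top zoom has it at 176,315 to 182,275, with the dots going on from 190,257. The lamp hasn't moved. Next is the button.

```bash
python3 - <<'E'
from h import *
s,e,R=pose(); print(to([.577,.0187,.175]),to([.577,.0187,.12]))
E
```

```text
(array([-0.0118,  0.0053,  0.1204]), array([-0.0027, -0.    , -0.0005])) (array([-0.0118,  0.0603,  0.1202]), array([-0.0027, -0.    , -0.0005]))
```

Request:
jog_arm --deltas '[[[0,0,0],[0,0,0.04],0],[[0,0,0],[-0.006,0,0.08],0],[[0,0,0],[-0.0118,0,0.12],0],[[0,0,0],[-0.0118,0.02,0.1202],0],[[0,0,0],[-0.0118,0.04,0.1202],0],[[0,0,0],[-0.0118,0.052,0.1202],0],[[0,0,0],[-0.0118,0.06,0.1202],0],[[0,0,0],[-0.0118,0.06,0.1202],0],[[0,0,0],[-0.0118,0.06,0.1202],0]]'

```text
time: 6.43
eef_pos: [0.577, 0.019, 0.1204]
tcp_rot: [0.485, -0.513, 0.515, -0.486]
contact_force: [-0.2, 1.1, 0.6]
opening: 0.0
```

```bash
python3 - <<'E'
from h import *
from plant import ctrl
s,e,R=pose(); print(e,s["contact_force"],to([.577,.0187,.1075]))
c=ctrl.read_camera("side"); cv2.imwrite("pics/s5.png",cv2.resize(c["pixels"][140:280,210:350],None,fx=4,fy=4,interpolation=2))
E
```

```text
[0.57704241 0.0189885  0.12042043] [-0.23238348  1.10304491  0.56173221] (array([ 0.0003,  0.0129, -0.0001]), array([-0.0028, -0.    , -0.0006]))
```

View pics/s5.png

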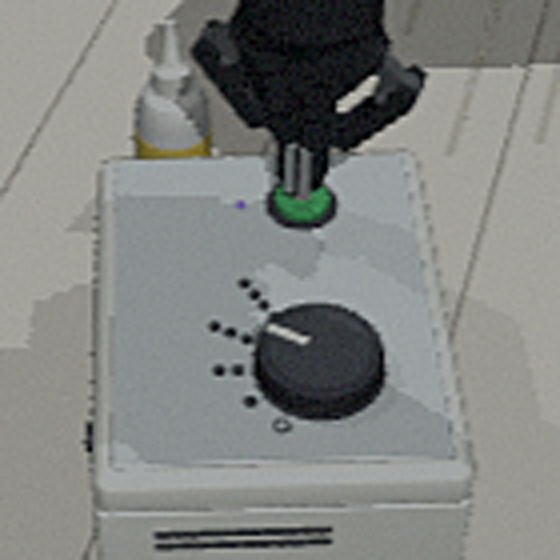

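The fingertip is right above the green button (zoom 300,195), and the dial is still at three dots. I'll press now.

Request:
jog_arm --deltas '[[[0,0,0],[0,0.005,0],0],[[0,0,0],[0,0.009,0],0],[[0,0,0],[0,0.012,0],0],[[0,0,0],[0,0.0135,0],0],[[0,0,0],[0,0.014,0],0],[[0,0,0],[0,0.014,0],0],[[0,0,0],[0,0.014,0],0],[[0,0,0],[0,0.014,0],0]]'

```text
time: 7.15
eef_pos: [0.5783, 0.0187, 0.1081]
tcp_rot: [0.484, -0.512, 0.516, -0.487]
contact_force: [1.0, 1.1, 4.1]
opening: -0.003
```

Request:
jog_arm --deltas '[[[0,0,0],[0,0.001,0],0],[[0,0,0],[0,0.0018,0],0],[[0,0,0],[0,0.0018,0],0],[[0,0,0],[0,0.0018,0],0],[[0,0,0],[0,0.0018,0],0]]'

```text
time: 7.57
eef_pos: [0.5784, 0.0187, 0.1079]
tcp_rot: [0.484, -0.513, 0.515, -0.487]
contact_force: [-2.4, 0.6, 9.7]
opening: 0.002
```

At 9.7 N the tip has stopped on the end stop, so the button is fully down. I'll lift off and back away.

Request:
jog_arm --deltas '[[[0,0,0],[0,-0.005,0],0],[[0,0,0],[0,-0.02,0],0],[[0,0,0],[0,-0.05,0],0],[[0,0,0],[0,-0.08,0],0],[[0,0,0],[0.04,-0.1,-0.02],0],[[0,0,0],[0.08,-0.1,-0.04],0],[[0,0,0],[0.12,-0.1,-0.06],0],[[0,0,0],[0.16,-0.1,-0.06],0],[[0,0,0],[0.16,-0.1,-0.06],0]]'

```text
time: 8.32
eef_pos: [0.5067, -0.1415, 0.2069]
tcp_rot: [0.484, -0.514, 0.516, -0.485]
contact_force: [1.0, -0.6, -0.0]
opening: -0.001
```

```bash
python3 - <<'E'
from h import *
from plant import ctrl
s,e,R=pose(); print(e,s["contact_force"])
for n in("side","top"):
    c=ctrl.read_camera(n); o=np.load(n+"0.npz")
    rz=c["range_z"]; v,u=np.mgrid[:384,:512]
    P=np.stack([(u-c["cx"])/c["fx"]*rz,-(v-c["cy"])/c["fy"]*rz,-rz],-1)@c["T"][:3,:3].T+c["T"][:3,3]
    dd=np.hypot(P[...,0]-.535,P[...,1]-.13); z0=np.median(P[(rz>0)&(dd>.045)&(dd<.055)][:,2])
    m=(dd<.045)&(P[...,2]>z0+.010)&(P[...,2]<.13); print(n,"dial",P[m].mean(0).round(4))
    db=np.hypot(P[...,0]-.577,P[...,1]-.019); m=(db<.025)&(P[...,2]>z0+.004)&(P[...,2]<.13); print("button",P[m].mean(0).round(4),m.sum(),"z top",np.median(P[m][:,2]),"deck",z0)
    for nm,im in(("before",o["pixels"]),("after",c["pixels"])):
        h=cv2.cvtColor(im,cv2.COLOR_BGR2HSV); 
        k=((h[...,0]>160)&(h[...,1]>130)); k[:200]=0; k[:,350:]=0; print(nm,"tub px",np.argwhere(k).mean(0).round(1),end=" ")
        k=((h[...,0]>18)&(h[...,0]<32)&(h[...,1]>110)); k[:140]=0;k[190:]=0;k[:,:225]=0;k[:,330:]=0; print("band px",np.argwhere(k).mean(0).round(1))
    cv2.imwrite(f"pics/{n}6.png",cv2.resize(c["pixels"][140:300,140:340],None,fx=4,fy=3.75,interpolation=2) if 0 else cv2.resize(c["pixels"][150:290,150:350],None,fx=4,fy=4,interpolation=2))
E
```

```text
[ 0.50670584 -0.14146803  0.2068552 ] [ 1.02745509 -0.6089369  -0.03247656]
side dial [0.5376 0.1353 0.1214]
button [0.5784 0.0189 0.1129] 110 z top 0.11275328080975383 deck 0.10564095291167719
before tub px [327.8 301.6] band px [177.  252.8]
after tub px [325.3 308.8] band px [177.1 252.4]
top dial [0.535  0.1329 0.1208]
button [0.5766 0.0183 0.1118] 169 z top 0.11187474070345682 deck 0.10452598548013503
before tub px [nan nan] band px [176.  308.6]
after tub px [nan nan] band px [176.1 308.7]<stdin>:13: RuntimeWarning: Mean of empty slice.
  ret = um.true_divide(
```

View pics/top6.png

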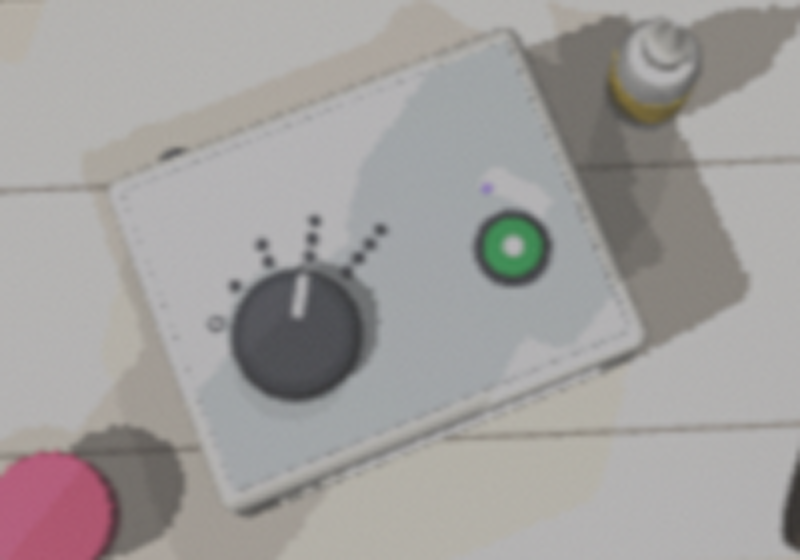

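View pics/side6.png

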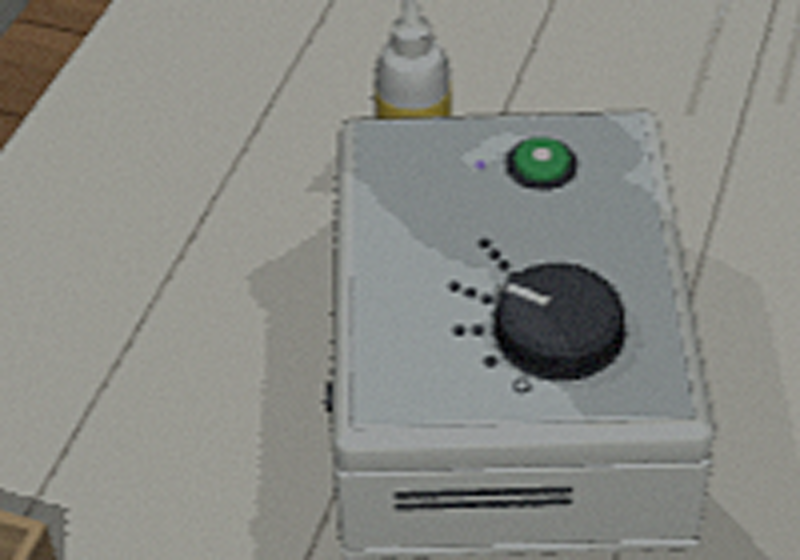

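Every check agrees except the crude tub mask, which moved 7 px in the side view. I'll measure the tub properly before handing in.

```bash
python3 - <<'E'
from h import *
from plant import ctrl
for n in("side","top"):
    c=ctrl.read_camera(n); o=np.load(n+"0.npz")
    for nm,im in(("before",o["pixels"]),("after",c["pixels"])):
        a=im[240:360,120:345].astype(int); m=((a[...,2]-a[...,1])>50).astype(np.uint8)
        k,l,st,ce=cv2.connectedComponentsWithStats(m); i=1+st[1:,4].argmax(); print(n,nm,st[i],ce[i].round(1))
E
```

```text
side before [ 174   63   38   43 1191] [192.5  82.9]
side after [ 174   63   38   43 1203] [192.4  83. ]
top before [ 26  23  32  32 786] [41.6 38.7]
top after [ 26  23  32  32 806] [41.5 38.8]
```

```bash
python3 - <<'E'
from plant import ctrl
print(ctrl.sign_off())
E
```

```text
the job is handed in; nothing more can be done
None
```

I turned the dial from one dot to three dots, then pressed the green start button fully down and let it come back up. The job was handed in after about 8.5 s of the 51 s. `sign_off` reports no verdict, so this rests on my own checks.

- **Dial:** I pressed the shut fingertips on top near the rim at about 7–9 N and carried the dial round about 60° clockwise. In both cameras the pointer sat on the three-dot row after I let go, and again after the button press. A rough angle reading with the finger still on the dial was within about 3° of the expected direction.
- **Button:** The tip stopped at z = 0.108 m under 9.7 N, which is the end of the button's travel. After release its top was back at about 0.112 m.
- **Lamp, bottle and tub:** The dial and button positions repeat to within 1 mm, so the lamp has not moved. The bottle's band and the tub repeat to within half a pixel. My first tub check showed a 7 px shift in the side view, but a tighter mask put the tub exactly where it was, so the first mask was at fault.
- **Not checked:** I never looked at the pendants directly. They sit under the arch, nothing went in there, and the lamp did not move.

At hand-in the arm was clear of everything, with only about 1 N of noise on the force reading.

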